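# Thread two cradle ribs from a covered rack over the pins of a glue-up jig

### The arm

A 6-joint arm with a two-finger parallel gripper is mounted at the origin on a cart in front of the work surface, level with it; the furniture and walls round the work are solid. World frame = base frame: x ahead of the robot, y to its left, z up, the work surface at z = 0. Lengths are in m, angles in degrees, forces in N, time in s.
With the tool pointing down it reaches from about 0.375 to 0.825 m from the base axis. Payload 5.5 kg.
Tool frame: the origin (TCP) lies at the very end of the fingers, on their centre line; the grasp point (between the pads) lies 19 mm behind it (ctrl.pinch_z is the distance from the TCP to the grasp point, in m); y points along the fingers, x is the direction in which the jaws open and shut, and the axes are right-handed (so a half turn about y gives the same grasp; the last joint's range is limited). The gripper opens to 85 mm and grips with 20 to 120 N. Pads are 22 mm wide; open, the fingers measure 114 mm over their backs; the gripper's body (76 mm by 85 mm) begins 54 mm behind the grasp point. The pads swing forward as they close: fully open they stand 13 mm farther back than shut.
Start: joints at [63.942, 17.962, -2.699, 69.339, 0, 90], TCP at [0.264, 0.539, 0.231] pointing down, gripper open.
Joint ranges: [-152.73, 152.73], [-39.44, 99.34], [-58.76, 71.6], [-118.89, 123.64], [-81.53, 83.1], [-180, 180]. Speed limits (degrees/s): [136.94, 136.94, 172.46, 180, 180, 180].

### API

Orientations are given as [roll, pitch, yaw] about the fixed x, y, z axes, in that order (R = Rz(yaw) Ry(pitch) Rx(roll)).
In Python, from station import ctrl gives the robot as it stands.
- The arm moves only by the shell command python3 -m inch 'ROWS' [OPENING]. ROWS is JSON, a list of rows, each a list of 4 numbers: the shift along the tool's x, y, z in cm, then the turn about the tool's y in degrees. A call has exactly 8 rows; each row is the pose to reach, as a shift and turn from the pose commanded when the call began, along the tool's axes at that moment; what a row does not reach only later rows make up. A row lasts 1/10 s, in which the tool goes at most 50 mm and 8.59 degrees, less where a joint would pass 70% of its speed; a pose out of reach is approached as far as the arm can. A call with a gripper value outside its range is refused whole. OPENING is the opening, from 0 (shut) to 1 (fully open), set as the call begins (- or left out, the last holds). The fingers move at their own pace and stop on an object; the grip force is fixed at half the most. Time passes only in rows, so rows that repeat a pose let the fingers close, or fill a call up. It gives the time, the measured TCP pose, the force and the opening at its end, in the units of the state.
- ctrl.state(): the state, without advancing time (a new reading comes with each control period).
- ctrl.get_image(name): name is "scene" or "side" or "wrist"; returns a dict with "image" (480x640x3 uint8, blue, green, red), "z_map" (480x640 float32, m along the optical axis (not along the pixel's ray), 0 where there is no reading), "K" (3x3 intrinsics, pixels), "extrinsics" (4x4, takes a point from camera to world coordinates). Camera axes: x right, y up, looking along -z (the intrinsics and any distortion apply to the point x, -y, -z); pixel columns grow to the right and rows downward; lengths in m; the calibration is good to about 2 mm. A picture is of the moment at which its call begins.
- ctrl.sign_off(): hands the job in, once; it reports no verdict.
Trained networks look in a picture, given as the dict that the camera call returned (one of the last four; its "shot" number tells which), for a name from the list of things; names that differ only in an ending like _2 or _b are one class to them, and where a whole thing is asked for, a point or a joint stands for the part that bears it (a point fixed in the world has none). Each returns a list of dicts, best first, with "conf" (0 to 1); they miss things now and then, are a little off and sometimes report something else, mostly with a low value. They report only what shows in the picture. A call takes as long as a camera call.
- ctrl.recognise(name, picture): "position" ([x, y, z] in m, in world coordinates, good to about 4 mm: the middle of the surface that is visible of it).
The state is a dict: "clock": time; "joints": joint angles; "joint_velocities": joint speeds; "joint_efforts": joint torques, N m; "tool_pos": TCP position; "tcp_rot": TCP orientation; "contact_force": force on the tool from outside, world axes, zero at the start; "ft_torque": the same for the moment, N m; "grip_width": finger opening in m.
Only numpy, scipy, OpenCV 4.12 (cv2) and the standard library are available. Lean on these libraries where they do the work, as an engineer would, in place of code of your own. Each camera call takes 0.05 s, during which the arm holds its last target. There are 200 camera calls.

### The job

Lay up the ribs of a pot cradle on the aluminium two-pin jig: draw the white rib out of the front of its covered rack slot, thread it over both pins and lower it until it lies flat on the jig, then do the same with the blue rib so that it lies flat on the white one. Lower the ribs all the way down rather than letting them fall, let go of them, and leave the spray bottle, the clear cup and the small amber bottle standing where they are.

Things in the scene. Friction and masses are not known exactly. Their poses are not given: they have to be found in the camera images.
- white_rib: White plastic rib, a flat dog-bone 150 long (x) x 60 wide (y) x 14 mm thick (z). The middle 58 mm of its length is a straight waist 36 mm wide (grip it there, across y). A 16 mm through hole near each end, at x = +52 and -52 mm. Same either way round and either way up. Origin: middle of the solid. 0.1-0.2 kg. Starts lengthwise in either slot of the rack.
- blue_rib: Blue plastic rib, as the white one (150 x 60 mm, 58 mm long waist zone, 16 mm holes at x = +52 and -52 mm) but 10 mm thick and its waist 44 mm wide. Origin: middle of the solid. 0.1-0.2 kg. Starts in the other slot.
- rack: Fixed plywood rack with grey roof, 176 mm wide (y). Origin under it on the table; its open front looks to its -x. Two slots side by side (slot_a, slot_b), each 66 mm wide, 21 mm high inside, floor 75 mm above the table. Roof (top 102 mm up) and slot walls cover x = -21 to +49 mm. A rib lies along x, its back 43 to 59 mm under the roof: draw it at least 60 mm toward -x before lifting.
- slot_a (a point): Point on the floor of the slot at the rack's y = +45 mm (left), at x = -45 mm, 75 mm above the table, under the waist of the rib there (which may lie 8 mm further in or out). Here the rib rests on a steel tongue only 24 mm wide and 10 mm thick (rack x = -109 to -19 mm), so beside and below the waist there is free air for fingers.
- slot_b (a point): The same point of the slot at the rack's y = -45 mm (right).
- jig: Fixed aluminium jig. Origin under its centre on the table; long axis y. Two end blocks 70 (x) by 58 mm (y), centred at y = +59 and -59 mm, tops 24 mm above the table, joined by a bridge 30 mm wide (x) and 22 mm high, which leaves room for fingers beside it in the middle 60 mm. Once seated, the white rib's middle is 31 mm above the table, that of the blue one on it 43 mm.
- pin_left (a point): Tip of the jig's upright steel pin at its y = +52 mm, 66 mm above the table. The pin has 12 mm diameter; its last 8 mm taper to 4 mm.
- pin_right (a point): Tip of the like pin at the jig's y = -52 mm, 66 mm above the table.
- spray: Loose white pump spray bottle, 45 mm across, 144 mm tall, upright. Origin under its centre. Bystander.
- cup: Loose clear plastic cup, 63 mm across, 74 mm tall, upright. Origin under its centre. Bystander.
- bottle: Loose small amber bottle, 53 mm across, 106 mm tall, upright. Origin under its centre. Bystander.

How it is judged:
By the outcome, as a careful person would: the job done as asked, in the order asked, and still so for the second after the job is handed in, with the robot touching nothing.
It also fails if it takes over 72 s, if anything falls off the work surface, if the arm or the gripper's body presses on something with over 40 N, if the wrist force passes 120 N, or if a joint passes its speed limit or range.

## Working session

There is one attempt and no reset: what is moved stays moved. The work goes in short steps, Python scripts to look and compute and a shell command to move; the robot and the scene stay as the last step left them, time stands still between calls to the robot, and variables do not carry over. Pictures are saved under pics/ and viewed, about 8 in all and at most 12, crops included, and the job is handed in when it is done.

```bash
ls; mkdir -p pics; python3 - <<'E'
from station import ctrl
import cv2,numpy as np
print(ctrl.state(), ctrl.pinch_z)
ims=[]
for n in ["scene","side"]:
    p=ctrl.get_image(n); cv2.imwrite(f"pics/{n}0.png",p["image"]); np.savez(f"pics/{n}0.npz",**{k:p[k] for k in("image","z_map","K","extrinsics")})
    print(n,p["K"].round(1).tolist(),p["extrinsics"].round(3).tolist(),[k for k in p])
    for t in ["white_rib","blue_rib","rack","slot_a","slot_b","jig","pin_left","pin_right","spray","cup","bottle"]:
        print(t,[(np.round(d["position"],3).tolist(),round(d["conf"],2)) for d in ctrl.recognise(t,p)[:3]])
E
```

```text
pics
{'clock': 0.0, 'joints': array([ 6.39403347e+01,  1.80046734e+01, -2.75347915e+00,  6.93398821e+01,
        1.17872987e-03,  8.99997460e+01]), 'joint_velocities': array([ 0.07944909,  0.0858144 , -0.05186036, -0.03757044, -0.02382526,
        0.1114255 ]), 'joint_efforts': array([-3.77433127e-03, -5.39592755e+01,  3.39746225e+01,  1.89760752e-02,
       -2.68267668e-04,  8.00080386e-06]), 'tool_pos': array([0.26332644, 0.53849078, 0.23043525]), 'tcp_rot': array([-89.99882084,   0.09803457,  63.94058867]), 'contact_force': array([-0.82847867, -0.10416023,  0.98427009]), 'ft_torque': array([ 0.0281933 , -0.06217495,  0.04291074]), 'grip_width': 0.08498324219837869} 0.0187
scene [[542.5, 0.0, 326.7], [0.0, 542.5, 237.9], [0.0, 0.0, 1.0]] [[0.867, 0.314, -0.386, 0.141], [-0.497, 0.509, -0.702, -0.504], [-0.024, 0.801, 0.598, 0.726], [0.0, 0.0, 0.0, 1.0]] ['image', 'z_map', 'K', 'extrinsics', 'shot']
white_rib [([0.454, 0.33, 0.093], 0.67)]
blue_rib [([0.434, 0.239, 0.088], 0.55)]
rack [([0.514, 0.226, 0.082], 0.59)]
slot_a [([0.511, 0.229, 0.083], 0.71)]
slot_b [([0.511, 0.229, 0.08
[... 440 characters left out ...]
 0.886, 0.463, 0.555], [0.0, 0.0, 0.0, 1.0]] ['image', 'z_map', 'K', 'extrinsics', 'shot']
white_rib [([0.448, 0.322, 0.086], 0.86)]
blue_rib [([0.433, 0.242, 0.083], 0.64), ([0.509, 0.222, 0.071], 0.19)]
rack [([0.508, 0.218, 0.07], 0.8)]
slot_a [([0.499, 0.071, 0.086], 0.74), ([0.507, 0.222, 0.071], 0.64)]
slot_b [([0.499, 0.071, 0.086], 0.74), ([0.507, 0.222, 0.071], 0.64)]
jig [([0.682, 0.036, 0.025], 0.84)]
pin_left [([0.68, 0.044, 0.024], 0.61)]
pin_right [([0.682, 0.047, 0.022], 0.7), ([0.433, 0.239, 0.083], 0.2)]
spray [([0.497, 0.068, 0.087], 0.69), ([0.43, 0.243, 0.079], 0.53)]
cup [([0.361, 0.103, 0.054], 0.97)]
bottle [([0.357, 0.477, 0.051], 0.94), ([0.685, 0.047, 0.024], 0.27)]
```

View pics/scene0.png

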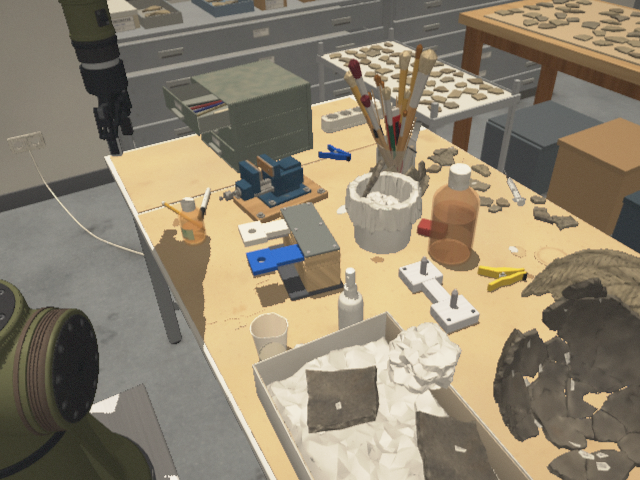

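View pics/side0.png

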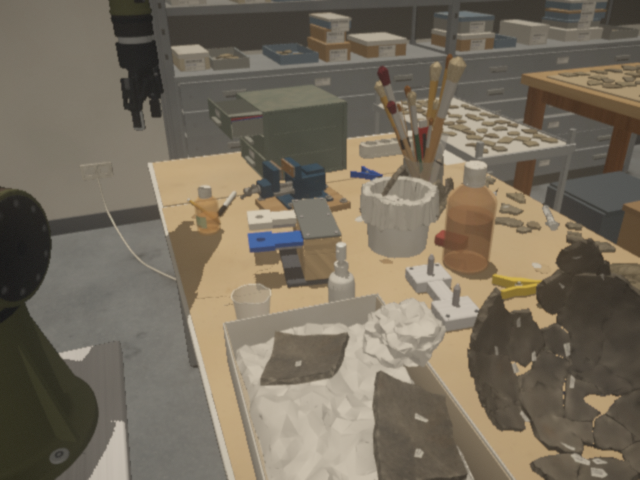

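```bash
cat > h.py <<'E'
import numpy as np,cv2
def cloud(p):
    v,u=np.mgrid[:480,:640]; z=p["z_map"]; K=p["K"]
    x=(u-K[0,2])/K[0,0]*z; y=(v-K[1,2])/K[1,1]*z
    P=np.stack([x,-y,-z],-1); E=p["extrinsics"]
    W=P@E[:3,:3].T+E[:3,3]; W[z<=0]=np.nan
    return W
def rect(W,m,name):
    q=W[m][:,:2]
    if len(q)<10: print(name,len(q)); return
    r=cv2.minAreaRect((q*1000).astype(np.float32)); print(name,len(q),'c',np.round(r[0],1),'size',np.round(r[1],1),'ang',round(r[2],1),'zmed',np.nanmedian(W[m][:,2]).round(4))
E
python3 - <<'E'
from h import *
H=np.full((800,640),-1.);
for n in ["scene","side"]:
    p=np.load(f"pics/{n}0.npz"); W=cloud(p); im=p["image"].astype(int); b,g,r=im[...,0],im[...,1],im[...,2]
    x,y,z=W[...,0],W[...,1],W[...,2]
    def big(m):
        k,l,s,_=cv2.connectedComponentsWithStats(m.astype(np.uint8)); i=1+s[1:,4].argmax(); return l==i
    box=(x>.3)&(x<.65)&(y>.12)&(y<.42)
    rect(W,big(box&(abs(z-.102)<.006)&(abs(b-r)<40)&(x>.43)),n+" roof")
    rect(W,big(box&(b>r+60)&(b>100)&(z>.07)&(z<.095)),n+" blue")
    rect(W,big(box&(r>150)&(abs(b-r)<45)&(z>.07)&(z<.098)&(y>.26)),n+" white")
    jb=(x>.58)&(x<.8)&(y>-.09)&(y<.17)
    rect(W,big(jb&(abs(z-.023)<.007)),n+" jig")
    m=jb&(z>.036)&(z<.075)&(abs(b-r)<45)
    k,l,s,c=cv2.connectedComponentsWithStats(m.astype(np.uint8))
    for i in range(1,k):
        if s[i,4]>15: print(n,"pin?",s[i,4],c[i].round(),np.median(W[l==i],0).round(4),np.nanmax(W[l==i][:,2]).round(3))
    ok=np.isfinite(z)&(x>.2)&(x<.84)&(y>-.2)&(y<.6)
    np.maximum.at(H,(((.6-y[ok])*1000).astype(int).clip(0,799),((x[ok]-.2)*1000).astype(int).clip(0,639)),z[ok])
H=cv2.dilate(H.astype(np.float32),np.ones((3,3)))
img=cv2.applyColorMap((np.clip(H,0,.3)/.3*255).astype(np.uint8),cv2.COLORMAP_JET); img[H<-.5]=0
# rotate so x is up? keep: columns x, rows y decreasing; scale to 480x600
for xx in range(0,640,100): cv2.line(img,(xx,0),(xx,799),(90,90,90),1)
for yy in range(0,800,100): cv2.line(img,(0,yy),(639,yy),(90,90,90),1)
cv2.imwrite("pics/h.png",cv2.resize(img,(480,600)))
E
```

```text
scene roof 1832 c [529.6 276.9] size [173.8  70.1] ang 80.2 zmed 0.1032
scene blue 1047 c [443.  247.5] size [ 62.  102.3] ang 79.1 zmed 0.0859
scene white 752 c [460.1 338.7] size [63.3 95.7] ang 80.5 zmed 0.09
scene jig 1978 c [691.1  67.3] size [176.2  72.4] ang 84.0 zmed 0.0245
scene pin? 78 [423. 263.] [0.6946 0.1167 0.0514] 0.068
scene pin? 86 [454. 296.] [0.6832 0.0139 0.0516] 0.067
side roof 1450 c [530.  275.1] size [176.7  69.6] ang 79.7 zmed 0.1003
side blue 618 c [441.7 244.7] size [57.3 96.6] ang 79.4 zmed 0.0834
side white 519 c [460.1 336.5] size [65.2 95. ] ang 79.9 zmed 0.0872
side jig 1840 c [690.9  63.9] size [177.3  71.3] ang 83.4 zmed 0.0222
side pin? 89 [430. 262.] [0.6948 0.1129 0.0504] 0.065
side pin? 110 [456. 292.] [0.6835 0.0098 0.051 ] 0.064
```

View pics/h.png

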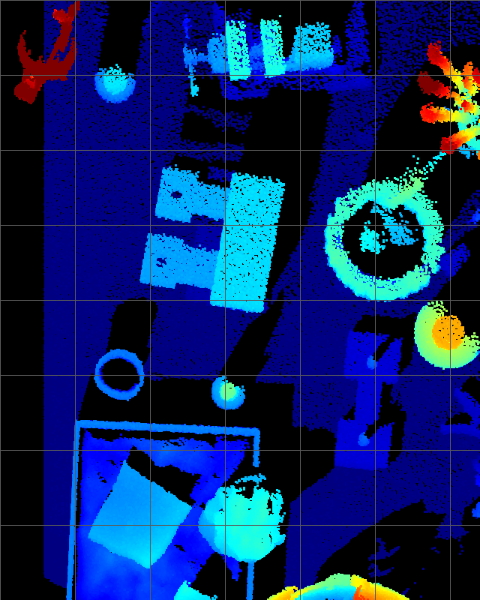

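The white rib is in slot_a (left) and the blue one in slot_b. The rack's yaw is about -10° with its origin near (516, 278) mm. The jig centre is at (691, 66) mm, with its long axis at 83.7°. Those sizes match the given ones. In the height map, the space between the spray bottle and the plaster pot is crossable at about 0.2 m.

Next I move above the white waist.

```bash
python3 -m inch '[[-0.5,0,-2,-2],[-2,0.5,-6,-4],[-3.5,1.5,-10.5,-7],[-5,2.5,-15,-10],[-6.5,4,-20,-13],[-8,5,-25,-16],[-9,5,-28.4,-16],[-9,5,-28.4,-16]]' 1; python3 - <<'E'
from station import ctrl
import cv2,numpy as np
from h import *
s=ctrl.state(); print(s["clock"],s["tool_pos"],s["tcp_rot"],s["contact_force"])
p=ctrl.get_image("wrist"); cv2.imwrite("pics/w1.png",p["image"]); print(p["K"].round(1).tolist(),p["extrinsics"].round(3).tolist())
W=cloud(p); np.save("pics/w1.npy",W)
for t in ["white_rib","blue_rib"]: print(t,[(np.round(d["position"],4).tolist(),round(d["conf"],2)) for d in ctrl.recognise(t,p)[:3]])
E
```

```text
clock: 2.0
tool_pos: [0.4824, 0.3297, 0.1807]
tcp_rot: [-90.1, 0.1, 79.6]
contact_force: [0.1, -0.0, 0.9]
grip_width: 0.0855
2.0 [0.48236981 0.32965991 0.18073887] [-9.00640810e+01  8.33487094e-02  7.95868302e+01] [ 0.07616849 -0.03189512  0.91188949]
[[430.9, 0.0, 322.2], [0.0, 430.9, 236.4], [0.0, 0.0, 1.0]] [[0.181, -0.94, -0.289, 0.408], [0.984, 0.172, 0.055, 0.344], [-0.002, -0.294, 0.956, 0.322], [0.0, 0.0, 0.0, 1.0]]
white_rib [([0.4504, 0.3385, 0.0919], 0.89)]
blue_rib [([0.4363, 0.2508, 0.0841], 0.69), ([0.5106, 0.2931, 0.1019], 0.63), ([0.4495, 0.3377, 0.0921], 0.47)]
```

View pics/w1.png

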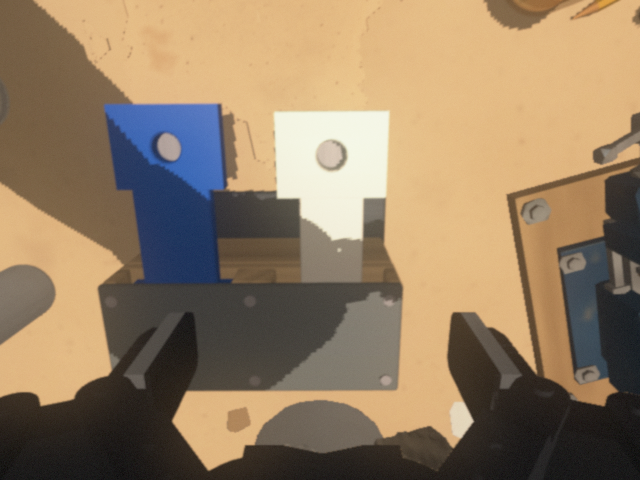

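```bash
cat >> h.py <<'E'
def onplane(p,uv,z):
    K=p["K"];E=p["extrinsics"]; u,v=uv
    d=E[:3,:3]@np.array([(u-K[0,2])/K[0,0],-(v-K[1,2])/K[1,1],-1]); o=E[:3,3]
    return (o+d*(z-o[2])/d[2])
def rackf(w,o=(.5162,.2784),a=-10):
    a=np.radians(a);d=np.array(w[:2])-o
    return np.round(1000*np.array([d@[np.cos(a),np.sin(a)],d@[-np.sin(a),np.cos(a)]]),1)
E
python3 - <<'E'
from h import *
K=np.array([[430.9,0,322.2],[0,430.9,236.4],[0,0,1]])
E=np.array([[0.181,-0.94,-0.289,0.408],[0.984,0.172,0.055,0.344],[-0.002,-0.294,0.956,0.322],[0,0,0,1]])
p=dict(K=K,E=E,extrinsics=E)
for n,uv,z in [("w hole",(331,154),.089),("w cornL",(273,112),.089),("w cornR",(389,112),.089),("w shoulL",(276,199),.089),("w waistL",(300,199),.089),("w waistR",(364,197),.089),("w waistL2",(301,281),.089),("w waistR2",(363,281),.089),
 ("b hole",(167,147),.085),("b cornL",(106,105),.085),("b cornR",(221,104),.085),("b waistR",(216,189),.085),("b waistL",(133,190),.085),("roofFL",(99,284),.102),("roofFR",(402,284),.102),("roofBL",(112,390),.102),("roofBR",(397,389),.102)]:
    w=onplane(p,uv,z); print(n,w.round(4)[:2],rackf(w))
W=np.load("pics/w1.npy"); print([W[v,u].round(4).tolist() for u,v in [(331,220),(180,230),(250,330),(350,120)]])
E
```

```text
w hole [0.434  0.3435] [-92.3  49.9]
w cornL [0.4073 0.3176] [-114.    19.7]
w cornR [0.4182 0.3769] [-113.6   80. ]
w shoulL [0.4526 0.3094] [-68.   19.5]
w waistL [0.455  0.3225] [-67.9  32.8]
w waistR [0.4603 0.3573] [-68.8  68. ]
w waistL2 [0.503  0.3135] [-19.1  32.3]
w waistR2 [0.5095 0.3491] [-18.8  68.5]
b hole [0.4147 0.2568] [-96.2 -38.9]
b cornL [0.3879 0.2314] [-118.2  -68.5]
b cornR [0.3984 0.2911] [-118.2   -7.9]
b waistR [0.4418 0.2772] [-73.  -14.1]
b waistL [0.434  0.2315] [-72.8 -60.5]
roofFL [0.4793 0.2048] [-23.5 -78.9]
roofFR [0.5095 0.3698] [-22.4  88.8]
roofBL [0.5466 0.1897] [ 45.4 -82.1]
roofBR [0.5767 0.3582] [45.7 89.1]
[[0.4704, 0.3368, 0.0889], [0.462, 0.2498, 0.0835], [0.5234, 0.2797, 0.1008], [0.4189, 0.356, 0.0889]]
```

```bash
python3 -c "
from station import ctrl
s=ctrl.state(); print(s['clock'],s['tool_pos'],s['tcp_rot'],s['joints'])"
```

```text
2.15 [0.4790093  0.33350957 0.18135368] [-8.99751882e+01 -1.75064775e-02  7.99078961e+01] [ 3.48305521e+01  1.75787739e+01 -9.82897022e+00  6.25974618e+01
  2.99165072e-02  4.49226508e+01]
```

```bash
cat >> h.py <<'E'
def big(m):
    k,l,s,_=cv2.connectedComponentsWithStats(m.astype(np.uint8)); return l==1+s[1:,4].argmax()
def ribs(p,box=(.36,.62,.15,.42),zr=(.07,.097)):
    W=cloud(p); im=p["image"].astype(int); b,g,r=im[...,0],im[...,1],im[...,2]; x,y,z=W[...,0],W[...,1],W[...,2]
    bx=(x>box[0])&(x<box[1])&(y>box[2])&(y<box[3])&(z>zr[0])&(z<zr[1])
    rect(W,big(bx&(b>r+40)),"blue"); rect(W,big(bx&(g>90)&(b>.75*r)&(b<r+40)&(y>.27)),"white")
    return W
E
python3 - <<'E'
from station import ctrl
from h import *
p=ctrl.get_image("wrist"); W=ribs(p); print(p["extrinsics"][:3,3])
im=p["image"].astype(int);z=W[...,2]
rect(W,big((z>.0975)&(z<.107)&(W[...,0]>.45)&(W[...,0]<.6)),"roof")
cv2.imwrite("pics/w2.png",p["image"])
E
```

```text
blue 15535 c [444.7 249.7] size [ 60.4 104.5] ang 80.1 zmed 0.0841
white 14588 c [461.  338.3] size [60.2 97.4] ang 80.0 zmed 0.088
[0.40516468 0.34671333 0.32301585]
roof 25628 c [530.8 279.3] size [172.1  71.2] ang 80.0 zmed 0.101
```

```bash
python3 -m inch '[[0.1,3,0,0],[0.1,6,0,0],[0.1,9,0,0],[0.1,10.5,0,0],[0.1,11.3,0,0],[0.1,11.8,0,0],[0.1,12,0,0],[0.1,12,0,0]]' && python3 -m inch '[[0,0,0,0],[0,0,0,0],[0,0,0,0],[0,0,0,0],[0,0,0,0],[0,0,0,0],[0,0,0,0],[0,0,0,0]]' 0
```

```text
clock: 3.0
tool_pos: [0.4796, 0.335, 0.062]
tcp_rot: [-90.0, -0.0, 80.0]
contact_force: [-0.1, 0.4, -0.1]
grip_width: 0.0851
clock: 3.8
tool_pos: [0.4798, 0.3346, 0.0619]
tcp_rot: [-90.0, -0.0, 79.9]
contact_force: [-0.6, -0.8, 5.5]
grip_width: 0.0354
```

```bash
python3 -m inch '[[0,-0.3,0,0],[0,-0.3,0.5,0],[0,-0.3,2,0],[0,-0.3,4,0],[0,-0.3,6,0],[0,-0.3,7.5,0],[0,-0.3,8,0],[0,-0.3,8,0]]' && python3 -m inch '[[0,-1,0,0],[0,-3,0,0],[0,-6,0,0],[0,-9,0,0],[0,-11.5,0,0],[0,-13,0,0],[0,-13.4,0,0],[0,-13.4,0,0]]'; python3 - <<'E'
from station import ctrl
from h import *
s=ctrl.state();print(s["tool_pos"],s["tcp_rot"],s["contact_force"])
p=ctrl.get_image("wrist"); W=cloud(p); cv2.imwrite("pics/w3.png",p["image"]); np.savez("pics/w3.npz",**{k:p[k] for k in("image","z_map","K","extrinsics")})
E
```

```text
clock: 4.6
tool_pos: [0.3997, 0.3485, 0.0643]
tcp_rot: [-90.0, 0.0, 80.0]
contact_force: [1.4, -0.3, -1.2]
grip_width: 0.035
clock: 5.4
tool_pos: [0.4015, 0.3486, 0.1991]
tcp_rot: [-90.1, -0.1, 79.9]
contact_force: [0.2, -0.0, -2.5]
grip_width: 0.0353
[0.40146738 0.34857479 0.19911633] [-9.00687020e+01 -7.39162144e-02  7.99063273e+01] [ 0.16054837 -0.00457306 -2.48276773]
```

View pics/w3.png

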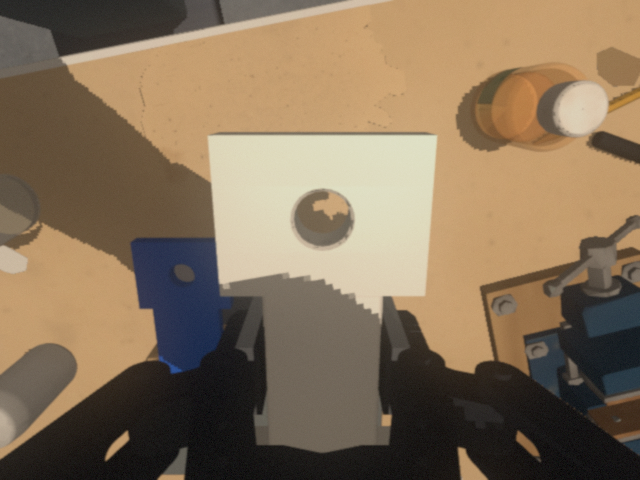

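```bash
cat >> h.py <<'E'
from scipy.spatial.transform import Rotation as Rn
def held(p,s,blue,zhint=None):
    """front hole, front edge, side mids of the held rib in tool axes (mm)"""
    W=cloud(p); T=np.array(s["tool_pos"]); R=Rn.from_euler('xyz',s["tcp_rot"],degrees=True).as_matrix()
    L=(W-T)@R*1000   # tool coords
    im=p["image"].astype(int); b,g,r=im[...,0],im[...,1],im[...,2]
    m=(L[...,1]>-45)&(L[...,1]<0)&(abs(L[...,0])<45)&(L[...,2]>16)&(L[...,2]<100)
    m&=((b>r+40) if blue else (b>.6*r)&(g>60))
    m=big(m); q=L[m]
    A=np.c_[q[:,0],q[:,2],np.ones(len(q))]; c,*_=np.linalg.lstsq(A,q[:,1],rcond=None)
    top=abs(A@c-q[:,1])<2; q=q[top]; A=A[top]; c,*_=np.linalg.lstsq(A,q[:,1],rcond=None)
    print("tool y of top = %.3f*x + %.3f*z + %.2f"%tuple(c), "->top at z=0:",c[2].round(1))
    f=q[q[:,2]>q[:,2].max()-43]; rr=cv2.minAreaRect(f[:,[0,2]].astype(np.float32)); print("head rect x,z",np.round(rr,1) if 0 else rr)
    print("front edge z pct",np.percentile(q[:,2],[99,99.7]).round(1),"x range",np.percentile(f[:,0],[.5,99.5]).round(1))
    mm=np.zeros(m.shape,np.uint8); mm[m]=1
    cs,h=cv2.findContours(mm,cv2.RETR_CCOMP,cv2.CHAIN_APPROX_NONE)
    for i,cc in enumerate(cs):
        if h[0][i][3]>=0 and cv2.contourArea(cc)>100:
            e=cv2.fitEllipse(cc); u,v=e[0]
            K=p["K"];E=p["extrinsics"]; d=R.T@(E[:3,:3]@np.array([(u-K[0,2])/K[0,0],-(v-K[1,2])/K[1,1],-1])); o=R.T@(E[:3,3]-T)*1000
            t=(c[2]+c[0]*o[0]+c[1]*o[2]-o[1])/(d[1]-c[0]*d[0]-c[1]*d[2]); print("hole px",np.round(e,1) if 0 else e,"tool",(o+t*d).round(1))
    return c
E
python3 - <<'E'
from station import ctrl
from h import *
s=ctrl.state();print(s["tool_pos"],s["tcp_rot"],s["contact_force"],s["clock"])
p=ctrl.get_image("wrist"); held(p,s,False)
p=ctrl.get_image("scene"); cv2.imwrite("pics/s4.png",p["image"])
E
```

```text
[0.40087917 0.34815387 0.19813242] [-9.00061143e+01  8.57038045e-04  7.99087491e+01] [-0.39690014 -0.6715004  -1.56212176] 5.45
tool y of top = 0.001*x + -0.001*z + -26.07 ->top at z=0: -26.1
head rect x,z ((0.1373424530029297, 46.08502960205078), (60.56325912475586, 42.9949951171875), 0.03859713673591614)
front edge z pct [67.2 67.4] x range [-29.6  29.8]
hole px ((322.3743591308594, 211.64639282226562), (42.583560943603516, 51.815391540527344), 90.28384399414062) tool [  0.1 -26.1  46.8]
```

```bash
python3 -m inch '[[-0.7,-0.2,-1,5],[-2.3,-0.5,-3.5,12],[-4.8,-1,-7.3,20],[-7.6,-1,-11.6,28],[-10.4,-1,-15.9,36],[-13.2,-1,-20.2,44],[-15.5,-1,-23.7,52],[-17,-1,-26,60]]'; python3 - <<'E'
from station import ctrl
import numpy as np
s=ctrl.state();print(s["tool_pos"],s["tcp_rot"],s["contact_force"],s["clock"],s["joints"])
yaw=np.radians(79.9-60); T=np.array([400.7-29.8+256,348.2-167.4-45.6]); d=np.array([692.2,73.3])-T
print(T, "dx,dz",d@[np.cos(yaw),np.sin(yaw)],d@[-np.sin(yaw),np.cos(yaw)])
E
```

```text
clock: 6.35
tool_pos: [0.6285, 0.1326, 0.2066]
tcp_rot: [-90.0, 0.1, 19.5]
contact_force: [0.4, -0.1, -1.8]
grip_width: 0.0351
[0.62846168 0.13256152 0.20663988] [-90.03414097   0.0949093   19.46606037] [ 0.3571106  -0.11476861 -1.76183262] 6.35 [ 1.19346584e+01  2.31995806e+01  1.50507186e+00  6.83951070e+01
 -4.62861533e-02  8.24686059e+01]
[626.9 135.2] dx,dz 40.33132053559261 -80.43061969085713
```

```bash
python3 -m inch '[[1,0.3,-2,7],[2.3,1,-4.6,15],[3.3,2.5,-6.6,22],[4,4.5,-8,26.2],[4,6.5,-8,26.2],[4,7.8,-8,26.2],[4,8.3,-8,26.2],[4,8.3,-8,26.2]]'; python3 - <<'E'
from station import ctrl
from h import *
ctrl.get_image("wrist")
s=ctrl.state();print(s["tool_pos"],s["tcp_rot"],s["contact_force"],s["clock"])
p=ctrl.get_image("wrist"); a=p["image"]; q=ctrl.get_image("scene"); r=ctrl.get_image("side")
for n,i in (("w5",p),("s5",q),("d5",r)): np.savez(f"pics/{n}.npz",**{k:i[k] for k in("image","z_map","K","extrinsics")})
c=lambda im:cv2.resize(im[180:360,360:520],None,fx=1.6,fy=1.6,interpolation=cv2.INTER_CUBIC)
o=np.zeros((576,800,3),np.uint8); o[:400,:533]=cv2.resize(a,(533,400)); x=c(q["image"]); o[:288,540:796]=x; o[288:576,540:796]=c(r["image"])
cv2.imwrite("pics/m5.png",o)
E
```

```text
clock: 7.15
tool_pos: [0.6908, 0.0743, 0.1242]
tcp_rot: [-90.0, 0.1, -6.2]
contact_force: [-0.5, -1.0, -1.1]
grip_width: 0.0348
[0.69152489 0.07437924 0.12537714] [-9.00032571e+01  1.89068313e-02 -6.22030148e+00] [-0.91391389  0.29467285 -0.95298867] 7.2
```

View pics/m5.png

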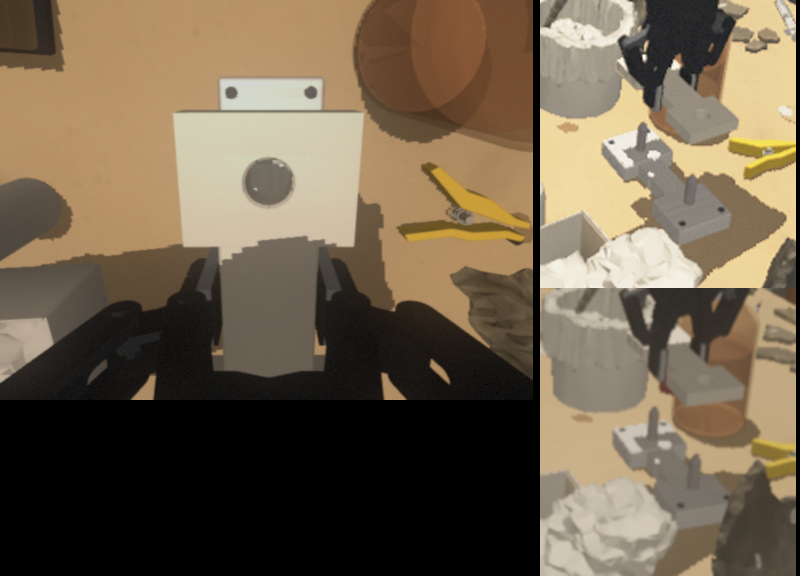

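```bash
python3 - <<'E'
from h import *
from station import ctrl
s=ctrl.state(); T=s["tool_pos"]; R=Rn.from_euler('xyz',s["tcp_rot"],degrees=True).as_matrix(); print(T,s["tcp_rot"],s["clock"])
p=np.load("pics/w5.npz")
ss=dict(s); held(p,ss,False)
W=cloud(p); L=(W-T)@R*1000; m=(W[...,2]>.017)&(W[...,2]<.031)&(abs(L[...,0])<50)&(L[...,2]>40)&(L[...,2]<110)
q=L[big(m)]; print("block zmed",np.median(W[big(m)][:,2]),"x",np.percentile(q[:,0],[.5,2,98,99.5]).round(1),"far z",np.percentile(q[:,2],[95,98,99.5]).round(1),len(q))
f=q[q[:,2]>np.percentile(q[:,2],99.5)-6]; print("far strip x",np.percentile(f[:,0],[1,99]))
# far edge slope
for lo,hi in((-32,-20),(-8,8),(20,32)):
    g=q[(q[:,0]>lo)&(q[:,0]<hi)]; print(lo,np.percentile(g[:,2],[95,99]).round(1))
for n in("s5","d5"):
    p=np.load(f"pics/{n}.npz"); W=cloud(p); L=(W-T)@R*1000; z=W[...,2]; im=p["image"].astype(int)
    m=big((abs(z-.0235)<.006)&(W[...,0]>.6)&(W[...,0]<.8)&(W[...,1]>-.06)&(W[...,1]<.18)); r=cv2.minAreaRect(L[m][:,[0,2]].astype(np.float32)); print(n,"jig in tool x,z",np.round(r[0],1),np.round(r[1],1),round(r[2],1))
    k,l,st,c=cv2.connectedComponentsWithStats(((z>.034)&(z<.075)&(abs(L[...,0])<25)&(abs(L[...,2])<100)).astype(np.uint8))
    for i in range(1,k):
        if st[i,4]>25: print(n,"pin",st[i,4],np.median(L[l==i],0).round(1))
    m=(z>.142)&(z<.163)&(abs(L[...,0])<45)&(abs(L[...,2])<110)&(L[...,2]<-16); m&=(im[...,2]>100)
    if m.sum()>50: 
        q=L[big(m)]; r=cv2.minAreaRect(q[:,[0,2]].astype(np.float32)); print(n,"rib near head",len(q),np.round(r[0],1),np.round(r[1],1),round(r[2],1),"z top",np.median(q[:,1]),"min z",np.percentile(q[:,2],[.5,2]))
E
```

```text
[0.69248073 0.0744077  0.12669543] [-89.97557582  -0.11776715  -6.22786038] 7.35
tool y of top = 0.004*x + 0.000*z + -24.80 ->top at z=0: -24.8
head rect x,z ((-1.169219970703125, 45.81000518798828), (60.77691650390625, 42.99696350097656), 0.003619498573243618)
front edge z pct [66.9 67.2] x range [-30.8  28.7]
hole px ((322.3160400390625, 211.64027404785156), (42.5327033996582, 51.89190673828125), 90.0897216796875) tool [ -1.1 -24.8  46.5]
block zmed 0.023004989529192388 x [-34.1 -32.9  33.3  34.7] far z [79.9 81.  81. ] 5048
far strip x [-33.43833891  34.06790448]
-32 [79.9 81. ]
-8 [80.1 81. ]
20 [80.1 81. ]
s5 jig in tool x,z [-0.3 -6.1] [ 71.5 178.9] 0.2
s5 pin 89 [-2.  75.7 42.8]
s5 pin 100 [ -2.8  75.2 -61.1]
s5 rib near head 1033 [ -0.8 -50.1] [63.1 68. ] 0.3 z top -27.113286476311504 min z [-83.5024353  -82.57278779]
d5 jig in tool x,z [ -0.6 -10.6] [178.   71.2] 89.8
d5 pin 95 [-1.6 76.7 38.7]
d5 pin 119 [ -2.4  76.6 -65. ]
d5 rib near head 968 [ -0.3 -52. ] [71.4 62.8] 89.7 z top -25.186814271628165 min z [-87.12363248 -86.57197688]
```

```bash
python3 -m inch '[[0.05,1.5,0.08,0],[0.05,3.5,0.08,0],[0.05,5,0.08,0],[0.05,6,0.08,0],[0.05,6.7,0.08,0],[0.05,7,0.08,0],[0.05,7,0.08,0],[0.05,7,0.08,0]]'; python3 - <<'E'
from station import ctrl
from h import *
s=ctrl.state();print(s["tool_pos"],s["tcp_rot"],s["contact_force"],s["clock"])
p=ctrl.get_image("wrist"); q=ctrl.get_image("scene"); r=ctrl.get_image("side")
o=np.zeros((480,800,3),np.uint8); o[:,:440]=cv2.resize(p["image"][130:310,240:405],(440,480)); 
c=lambda im:cv2.resize(im[200:340,380:510],(350,240),interpolation=cv2.INTER_CUBIC)
o[:240,450:]=c(q["image"]); o[240:,450:]=c(r["image"]); cv2.imwrite("pics/m6.png",o)
E
```

```text
clock: 8.15
tool_pos: [0.6929, 0.0748, 0.056]
tcp_rot: [-90.0, -0.1, -6.3]
contact_force: [0.2, -0.2, -1.5]
grip_width: 0.0352
[0.69287437 0.07479677 0.05597025] [-8.99867830e+01 -5.86667757e-02 -6.25998045e+00] [ 0.18237141 -0.16427137 -1.48038319] 8.15
```

View pics/m6.png

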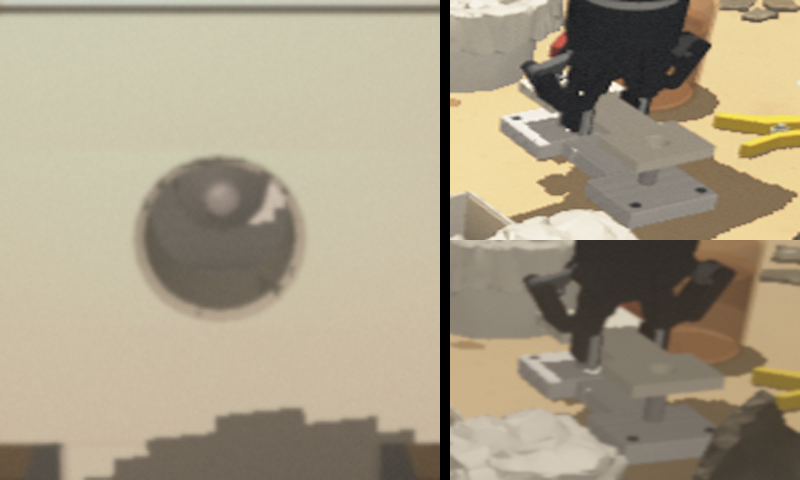

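```bash
python3 - <<'E'
from station import ctrl
from h import *
p=ctrl.get_image("wrist"); s=ctrl.state(); T=s["tool_pos"]; R=Rn.from_euler('xyz',s["tcp_rot"],degrees=True).as_matrix(); print(T)
for n,uv,z in(("hole",(322.1,220),T[2]+.0258),("tip",(322.9,203.9),.066)):
    w=onplane(p,uv,z); print(n,w.round(4),(R.T@(w-T)*1000).round(1))
E
```

```text
[0.69279677 0.07477384 0.05595653]
hole [0.6974 0.1187 0.0818] [ -0.1 -25.8  44.2]
tip [0.6978 0.1197 0.066 ] [  0.1 -10.   45.2]
```

```bash
python3 -m inch '[[0,0.6,0.05,0],[0,1.2,0.05,0],[0,1.8,0.05,0],[0,2.4,0.05,0],[0,3,0.05,0],[0,3.5,0.05,0],[0,3.8,0.05,0],[0,3.9,0.05,0]]' && python3 -m inch '[[0,0.1,0,0],[0,0.2,0,0],[0,0.3,0,0],[0,0.4,0,0],[0,0.45,0,0],[0,0.45,0,0],[0,0.45,0,0],[0,0.45,0,0]]'
```

```text
clock: 9.15
tool_pos: [0.6921, 0.0752, 0.0158]
tcp_rot: [-90.0, 0.0, -6.3]
contact_force: [-0.0, -0.0, -2.0]
grip_width: 0.0351
clock: 9.95
tool_pos: [0.6925, 0.0753, 0.0119]
tcp_rot: [-90.0, -0.0, -6.3]
contact_force: [0.1, -0.1, -1.3]
grip_width: 0.035
```

```bash
python3 -m inch '[[0,0.03,0,0],[0,0.06,0,0],[0,0.09,0,0],[0,0.12,0,0],[0,0.12,0,0],[0,0.12,0,0],[0,0.12,0,0],[0,0.12,0,0]]'
```

```text
clock: 10.75
tool_pos: [0.6924, 0.0752, 0.011]
tcp_rot: [-90.0, -0.0, -6.3]
contact_force: [-3.7, -0.6, 5.3]
grip_width: 0.035
```

```bash
python3 -m inch '[[0,0,0,0],[0,0,0,0],[0,0,0,0],[0,0,0,0],[0,0,0,0],[0,0,0,0],[0,-0.5,0,0],[0,-1.5,0,0]]' 1 && python3 -m inch '[[0,-2,0,0],[0,-5,0,0],[0,-8,0,0],[0,-11,0,0],[0,-14,0,0],[0,-16.5,0,0],[0,-18,0,0],[0,-18,0,0]]'; python3 - <<'E'
from station import ctrl
from h import *
ctrl.get_image("wrist")
s=ctrl.state();print(s["tool_pos"],s["tcp_rot"],s["contact_force"],s["clock"],s["joints"])
p=ctrl.get_image("wrist"); q=ctrl.get_image("scene"); r=ctrl.get_image("side")
o=np.zeros((480,800,3),np.uint8); o[:330,:440]=cv2.resize(p["image"],(440,330)); 
c=lambda im:cv2.resize(im[200:340,380:510],(350,240),interpolation=cv2.INTER_CUBIC)
o[:240,450:]=c(q["image"]); o[240:,450:]=c(r["image"]); cv2.imwrite("pics/m7.png",o)
for n,p in(("w",p),("s",q),("d",r)):
    W=cloud(p); x,y,z=W[...,0],W[...,1],W[...,2]; m=big((abs(z-.0375)<.005)&(abs(x-.69)<.1)&(abs(y-.06)<.12)); rect(W,m,n)
    g=W[m]; c_,*_=np.linalg.lstsq(np.c_[g[:,:2]-[.691,.066],np.ones(len(g))],g[:,2],rcond=None); print("slopes",c_.round(4))
E
```

```text
clock: 11.55
tool_pos: [0.6917, 0.0752, 0.0253]
tcp_rot: [-90.0, 0.1, -6.3]
contact_force: [-0.3, 0.8, 0.4]
grip_width: 0.0857
clock: 12.35
tool_pos: [0.6942, 0.0754, 0.2098]
tcp_rot: [-89.9, -0.3, -6.3]
contact_force: [-0.1, -1.1, 0.4]
grip_width: 0.0858
[0.69336252 0.07534423 0.20762925] [-89.95664576  -0.19176416  -6.25983504] [-0.5587844  -0.15328614 -0.29241069] 12.4 [6.20125881e+00 2.91196250e+01 1.06461653e+01 7.13299387e+01
 9.54796838e-04 1.02461023e+02]
w 12557 c [691.5  67.4] size [150.2  60.1] ang 83.8 zmed 0.0371
slopes [-0.     -0.0008  0.0371]
s 1497 c [690.9  68.2] size [153.3  62.6] ang 84.1 zmed 0.039
slopes [0.02   0.001  0.0388]
d 1405 c [690.7  65. ] size [155.7  62. ] ang 84.0 zmed 0.0365
slopes [0.0105 0.0011 0.0365]
```

View pics/m7.png

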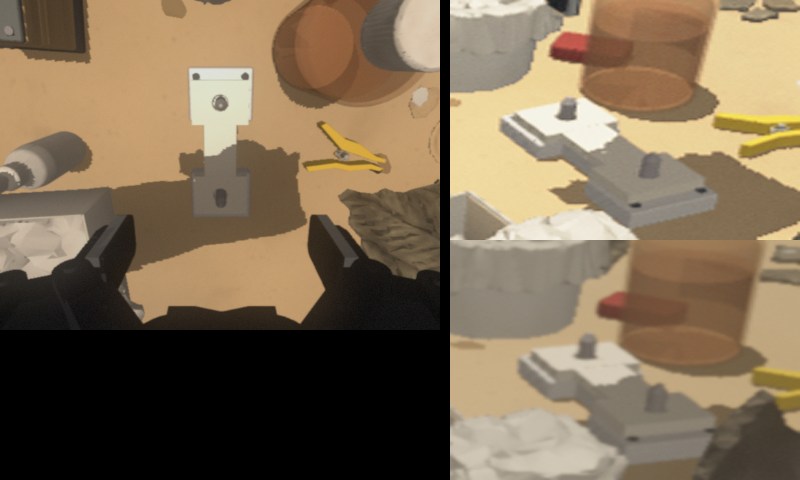

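The white rib lies flat: slopes are near zero, the top is at 0.037 m, and both pins show. Now back for the blue rib.

```bash
python3 -m inch '[[-1,0,0.6,-5],[-3,0,1.8,-12],[-6,0,3.5,-20],[-9.2,0,5.3,-28],[-12.4,0,7.2,-36],[-15.3,0,8.9,-44],[-17.5,0,10.1,-52],[-19,0,11,-60]]' && python3 -m inch '[[0,0,1.5,-7],[0,0.5,3.2,-15],[0.1,1,4.9,-22],[0.1,2,6.2,-26.3],[0.1,2.5,6.9,-26.3],[0.1,3,6.9,-26.3],[0.1,3,6.9,-26.3],[0.1,3,6.9,-26.3]]'; python3 - <<'E'
from station import ctrl
from h import *
ctrl.get_image("scene")
p=ctrl.get_image("wrist"); s=ctrl.state();print(s["tool_pos"],s["tcp_rot"],s["contact_force"],s["clock"])
W=cloud(p); im=p["image"].astype(int); x,y,z=W[...,0],W[...,1],W[...,2]
m=big((im[...,0]>im[...,2]+40)&(z>.07)&(z<.097)&(x>.36)&(x<.55)&(y>.15)&(y<.33)); rect(W,m,"blue")
g=W[m]; rk=np.array([rackf(w) for w in g[::7]]); print("rack x",np.percentile(rk[:,0],[.3,1,99.5]),"y",np.percentile(rk[:,1],[.5,99.5]), "tcp rack",rackf(s["tool_pos"]))
E
```

```text
clock: 13.35
tool_pos: [0.5131, 0.2058, 0.2044]
tcp_rot: [-89.9, 0.1, 54.1]
contact_force: [1.2, -0.2, -0.0]
grip_width: 0.0853
clock: 14.15
tool_pos: [0.4609, 0.2466, 0.1755]
tcp_rot: [-90.0, 0.0, 80.0]
contact_force: [-0.2, 0.1, 0.7]
grip_width: 0.0852
[0.4611229  0.24668363 0.17585579] [-9.00282059e+01 -1.21706244e-02  7.99745800e+01] [ 0.27515385 -0.417855    0.63301792] 14.25
blue 15933 c [444.7 249.5] size [ 59.9 104.4] ang 79.9 zmed 0.084
rack x [-117.5 -117.   -15.5] y [-70.462 -11.8  ] tcp rack [-48.7 -40.8]
```

```bash
python3 -m inch '[[0,3,0,0],[0,6,0,0],[0,9,0,0],[0,10.2,0,0],[0,11,0,0],[0,11.4,0,0],[0,11.6,0,0],[0,11.6,0,0]]' && python3 -m inch '[[0,0,0,0],[0,0,0,0],[0,0,0,0],[0,0,0,0],[0,0,0,0],[0,0,0,0],[0,0,0,0],[0,0,0,0]]' 0
```

```text
clock: 15.05
tool_pos: [0.4612, 0.2472, 0.0604]
tcp_rot: [-90.1, -0.0, 80.0]
contact_force: [0.1, 0.4, 0.1]
grip_width: 0.0856
clock: 15.85
tool_pos: [0.4609, 0.2471, 0.0603]
tcp_rot: [-90.1, -0.0, 80.0]
contact_force: [-1.2, -0.1, 6.2]
grip_width: 0.0429
```

```bash
python3 -m inch '[[0,-0.4,0,0],[0,-0.4,0.5,0],[0,-0.4,2,0],[0,-0.4,4,0],[0,-0.4,6,0],[0,-0.4,7.5,0],[0,-0.4,8,0],[0,-0.4,8,0]]' && python3 -m inch '[[0,-1,0,0],[0,-3,0,0],[0,-6,0,0],[0,-9,0,0],[0,-11.5,0,0],[0,-13.4,0,0],[0,-14.5,0,0],[0,-14.5,0,0]]'; python3 - <<'E'
from station import ctrl
from h import *
ctrl.get_image("scene");ctrl.get_image("scene")
p=ctrl.get_image("wrist"); s=ctrl.state(); held(p,s,True)
print(s["tool_pos"],s["tcp_rot"],s["contact_force"],s["clock"])
E
```

```text
clock: 16.65
tool_pos: [0.3809, 0.2609, 0.0636]
tcp_rot: [-90.0, 0.0, 80.1]
contact_force: [1.1, -0.3, -2.3]
grip_width: 0.0428
clock: 17.45
tool_pos: [0.3831, 0.2613, 0.2104]
tcp_rot: [-90.1, -0.1, 80.0]
contact_force: [0.0, 1.0, -2.2]
grip_width: 0.043
tool y of top = 0.001*x + -0.001*z + -24.17 ->top at z=0: -24.2
head rect x,z ((0.4659748077392578, 46.71200180053711), (43.00082015991211, 60.36796569824219), 89.95268249511719)
front edge z pct [67.9 68.1] x range [-29.2  30.1]
hole px ((322.830322265625, 208.3673553466797), (47.48263168334961, 54.35298156738281), 85.85250854492188) tool [  0.5 -24.2  46.8]
[0.38135292 0.26033021 0.20766371] [-8.99427282e+01  5.88572023e-02  8.00260585e+01] [ 0.26566233 -0.9051364  -3.3969844 ] 17.6
```

```bash
python3 -m inch '[[-0.4,0,-1,5],[-1.3,0,-3.5,12],[-2.8,0,-7.3,20],[-4.5,0,-11.6,28],[-6.1,0,-15.9,36],[-7.8,0,-20.2,44],[-9.1,0,-23.7,52],[-10,0,-26,60]]' && python3 -m inch '[[1.3,0.3,-1.5,7],[2.9,1,-3.5,15],[4.3,2.5,-5.2,22],[5.3,4.5,-6.45,26.3],[5.3,6.5,-6.45,26.3],[5.3,7.5,-6.45,26.3],[5.3,8,-6.45,26.3],[5.3,8,-6.45,26.3]]' && python3 -m inch '[[0,0,0,0],[0,1,0,0],[0,3,0,0],[0,5,0,0],[0,6,0,0],[0,6.5,0,0],[0,6.7,0,0],[0,6.7,0,0]]'; python3 - <<'E'
from station import ctrl
from h import *
ctrl.get_image("side")
p=ctrl.get_image("wrist"); s=ctrl.state();print(s["tool_pos"],s["tcp_rot"],s["contact_force"],s["clock"])
q=ctrl.get_image("scene"); r=ctrl.get_image("side")
np.savez("pics/w8.npz",T=s["tool_pos"],rot=s["tcp_rot"],**{k:p[k] for k in("image","z_map","K","extrinsics")})
o=np.zeros((480,800,3),np.uint8); o[:,:440]=cv2.resize(p["image"][130:310,240:405],(440,480)); 
c=lambda im:cv2.resize(im[200:340,380:510],(350,240),interpolation=cv2.INTER_CUBIC)
o[:240,450:]=c(q["image"]); o[240:,450:]=c(r["image"]); cv2.imwrite("pics/m8.png",o)
E
```

```text
clock: 18.4
tool_pos: [0.6219, 0.1153, 0.2064]
tcp_rot: [-90.0, 0.1, 19.6]
contact_force: [0.3, 0.6, -1.7]
grip_width: 0.0427
clock: 19.2
tool_pos: [0.6915, 0.0751, 0.1277]
tcp_rot: [-90.0, 0.1, -6.2]
contact_force: [0.1, 0.2, -1.0]
grip_width: 0.043
clock: 20.0
tool_pos: [0.6928, 0.0749, 0.0621]
tcp_rot: [-90.0, -0.0, -6.3]
contact_force: [0.6, 0.3, -1.0]
grip_width: 0.0427
[0.69310021 0.07492863 0.0625795 ] [-8.99816791e+01 -8.58831209e-02 -6.25777450e+00] [ 0.76516428 -0.64714588 -2.37491071] 20.1
```

View pics/m8.png

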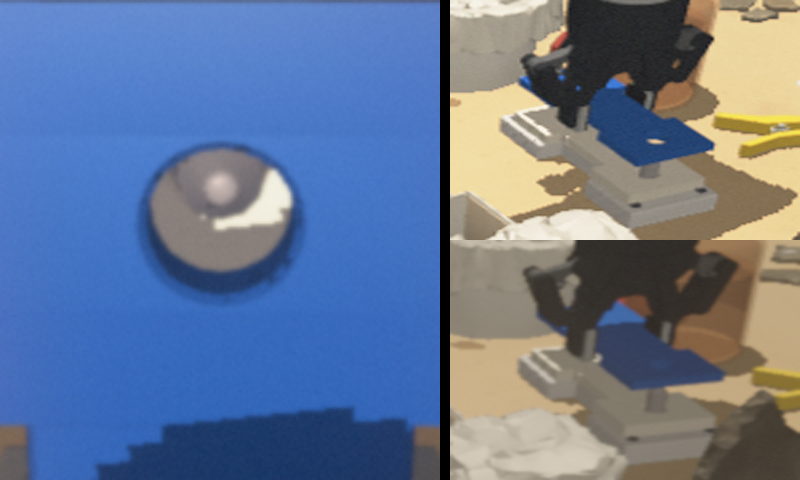

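```bash
python3 - <<'E'
from h import *
p=np.load("pics/w8.npz"); T=p["T"]; R=Rn.from_euler('xyz',p["rot"],degrees=True).as_matrix()
for n,uv,z in(("hole",(322.9,214),T[2]+.0242),("tip",(322.9,200.5),.066)):
    w=onplane(p,uv,z); print(n,w.round(4),(R.T@(w-T)*1000).round(1))
E
```

```text
hole [0.6979 0.1202 0.0868] [ -0.1 -24.2  45.5]
tip [0.6979 0.1195 0.066 ] [-0.1 -3.4 44.8]
```

```bash
python3 -m inch '[[-0.05,0.6,-0.04,0],[-0.05,1.2,-0.04,0],[-0.05,1.8,-0.04,0],[-0.05,2.4,-0.04,0],[-0.05,2.9,-0.04,0],[-0.05,3.3,-0.04,0],[-0.05,3.5,-0.04,0],[-0.05,3.5,-0.04,0]]' && python3 -m inch '[[0,0.1,0,0],[0,0.2,0,0],[0,0.3,0,0],[0,0.35,0,0],[0,0.4,0,0],[0,0.4,0,0],[0,0.4,0,0],[0,0.4,0,0]]'
```

```text
clock: 21.0
tool_pos: [0.6916, 0.0745, 0.0262]
tcp_rot: [-90.0, 0.0, -6.3]
contact_force: [0.4, -0.2, -0.8]
grip_width: 0.0426
clock: 21.8
tool_pos: [0.692, 0.0745, 0.0234]
tcp_rot: [-90.0, -0.0, -6.3]
contact_force: [-2.5, -0.6, 6.3]
grip_width: 0.043
```

```bash
python3 -m inch '[[0,0,0,0],[0,0,0,0],[0,0,0,0],[0,0,0,0],[0,0,0,0],[0,0,0,0],[0,-0.5,0,0],[0,-1.5,0,0]]' 1 && python3 -m inch '[[0,-2,0,0],[0,-5,0,0],[0,-8,0,0],[0,-11,0,0],[0,-14,0,0],[0,-16,0,0],[0,-17,0,0],[0,-17,0,0]]'; python3 - <<'E'
from station import ctrl
from h import *
ctrl.get_image("wrist"); ctrl.get_image("wrist")
s=ctrl.state();print(s["tool_pos"],s["contact_force"],s["clock"],s["grip_width"])
p=ctrl.get_image("wrist"); q=ctrl.get_image("scene"); r=ctrl.get_image("side")
for t in("spray","cup","bottle"): print(t,[(np.round(d["position"],3).tolist(),round(d["conf"],2)) for d in ctrl.recognise(t,r)[:1]])
o=np.zeros((480,800,3),np.uint8); o[:330,:440]=cv2.resize(p["image"],(440,330)); o[330:,:200]=cv2.resize(q["image"],(200,150))
c=lambda im:cv2.resize(im[200:340,380:510],(350,240),interpolation=cv2.INTER_CUBIC)
o[:240,450:]=c(q["image"]); o[240:,450:]=c(r["image"]); cv2.imwrite("pics/m9.png",o)
for n,p in(("w",p),("s",q),("d",r)):
    W=cloud(p); x,y,z=W[...,0],W[...,1],W[...,2]; im=p["image"].astype(int); m=big((im[...,0]>im[...,2]+25)&(abs(z-.0475)<.006)&(abs(x-.69)<.1)&(abs(y-.06)<.12)); rect(W,m,n)
    g=W[m]; c_,*_=np.linalg.lstsq(np.c_[g[:,:2]-[.691,.066],np.ones(len(g))],g[:,2],rcond=None); print("slopes",c_.round(4))
E
```

```text
clock: 22.6
tool_pos: [0.6911, 0.0744, 0.0373]
tcp_rot: [-90.0, 0.1, -6.3]
contact_force: [-0.1, 0.9, 0.5]
grip_width: 0.0853
clock: 23.4
tool_pos: [0.6928, 0.0746, 0.2099]
tcp_rot: [-90.0, -0.2, -6.3]
contact_force: [1.2, -0.3, 0.1]
grip_width: 0.0855
[0.69144845 0.07445488 0.20686774] [-0.14060428  0.78071713 -0.98209217] 23.5 0.08540654212144734
spray [([0.5, 0.07, 0.087], 0.61)]
cup [([0.357, 0.103, 0.054], 0.89)]
bottle [([0.351, 0.479, 0.051], 0.58)]
w 13934 c [691.   67.9] size [149.9  59.7] ang 83.6 zmed 0.0471
slopes [-0.0001 -0.0007  0.0471]
s 1591 c [690.1  67.8] size [152.3  63. ] ang 82.8 zmed 0.049
slopes [0.0247 0.0032 0.0488]
d 1378 c [689.6  64.5] size [154.   61.9] ang 82.3 zmed 0.0465
slopes [0.0069 0.0013 0.0464]
```

View pics/m9.png

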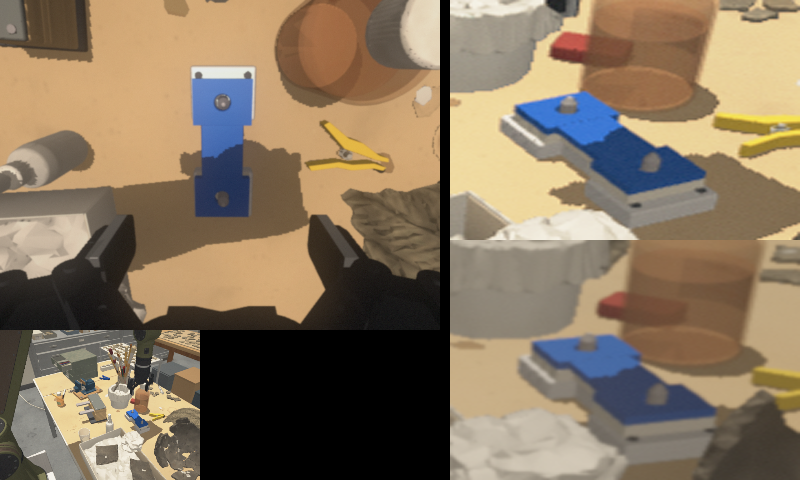

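The picture shows the blue rib flat on the white one, with both pins through at (222,101) and (222,199). The bystanders are unmoved and the gripper is well clear.

```bash
python3 -c "
from station import ctrl
print(ctrl.sign_off())"
```

```text
the job is handed in; nothing more can be done
None
```

I laid up both ribs on the jig, white first and blue on top. Each was drawn about 80 mm out of its slot, threaded over both pins, lowered until contact (about 5–6 N upward) and released. The job was handed in at about 23.6 s of robot time.

**Last checks:**
- **White rib:** in the wrist camera its top was at 37 mm, against 38 mm expected, and level, with both pins showing. I checked this before fetching the blue rib.
- **Blue rib:** in the wrist camera its top is at 47 mm, against 48 mm expected, and level within 0.1%. Its centre is at (691, 68) mm and both pins come through.
- **Bystanders:** the spray bottle, cup and small amber bottle are where they were, within the network's 4–6 mm accuracy. The gripper is open, about 16 cm above the ribs, touching nothing.

**Disagreements:** the scene and side cameras differ by about 2–3 mm in height and y. They also show small false slopes, up to 2.5% across the rib's width. I put these down to calibration and to visible side faces, since the close wrist view shows no tilt. No check failed.

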